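Pack the sample jar in the hinged case and close it

ROBOT

A 7-joint arm with a two-finger parallel gripper is mounted at the origin on the work surface. World frame = base frame: x ahead of the robot, y to its left, z up, the work surface at z = 0. Lengths are in m, angles in rad, forces in N, time in s.
With the tool pointing down it reaches from about 0.4 to 0.85 m from the base axis. Payload 6.9 kg.
Tool frame: the origin (TCP) lies midway between the tips of the shut fingers; the grasp point (between the pads) lies behind it (ctrl.pinch_z is the z of the grasp point in the tool frame, in m); z points along the fingers, y is the line along which they close (so a half turn about z gives the same grasp; the last joint's range is limited). The gripper opens to 85 mm and grips with 20 to 120 N. Pads are 22 mm wide; open, the fingers measure 114 mm over their backs; the gripper's body (76 mm by 85 mm) begins 54 mm behind the grasp point. The pads swing forward as they close: fully open they stand 13 mm farther back than shut.
Start: joints at [-1.149, 0.507, -0.238, 1.5, 0.126, 1.149, -0.155], TCP at [0.194, 0.594, 0.231] pointing down, gripper open.
Joint ranges: [-3.08, 3.08], [-0.24, 2.05], [-1.43, 1.35], [0, 2.5], [-1.52, 4.66], [0.17, 1.96], [-2.89, 2.89]. Speed limits (rad/s): [2.39, 2.39, 3.14, 3.14, 3.14, 3.14, 3.14].

INTERFACE

Orientations are given as a unit quaternion [w, x, y, z].
In Python, from station import ctrl, get_state, vision, ticket, models gives the robot as it stands. Calls block until the motion is done:
- ctrl.movep(position, orientation): joint-space move of the TCP to a pose.
- ctrl.movel(position, frame=None, max_speed=0.15): straight line of the TCP; frame=None keeps the orientation; max_speed is the mean speed in m/s.
- ctrl.set_joints(angles): joint-space move.
- ctrl.ungrasp() and ctrl.close_gripper(force=None): open the fingers fully, or close them until they stop; force is the grip in N (None keeps the last).
- ctrl.pause(seconds).
- ctrl.ik(position, orientation): joint angles nearest the present ones, or None.
- get_state(): the state.
- vision.grab_frame(name): name is "scene" or "side" or "wrist"; returns (picture, depth): 400x640x3 uint8, blue, green, red; 400x640 float32, m along the optical axis (not along the pixel's ray), 0 where there is no reading.
- vision.camera_info(name): a dict with "mtx" (3x3 intrinsics, pixels), "R" (3x3) and "t" (3): a world point X has camera coordinates R X + t; the wrist camera has in their place "hand_eye" (4x4, takes a point from camera to tool coordinates, whose origin is the TCP and whose axes are the flange's). Camera axes: x right, y down, z forward; pixel columns grow to the right and rows downward; lengths in m; the calibration is good to about 2 mm. A picture is of the moment at which its call begins: read the wrist's pose just before it. camera_info takes no time and is no camera call.
A pose or a line that the arm cannot do raises ctrl.Unreachable and nothing moves.
- ticket.close_job(): hands the job in; it is judged then, once.
Trained networks look in the newest picture that a camera, given by its name, has taken for a name from the list of things; names that differ only in an ending like _2 or _b are one class to them, and where a whole thing is asked for, a point or a joint stands for the part that bears it (a point fixed in the world has none). Each returns a list of dicts, best first, with "p" (0 to 1); they miss things now and then, are a little off and sometimes report something else, mostly with a low value. They report only what shows in the picture. A call takes as long as a camera call. They do not tell look-alikes from the thing itself.
- models.recognise(camera, target): "point" ([column, row] in pixels, amid what is visible of it).
- models.masks_of(camera, target): "mask" (400x640 bool, what is visible of it) and "point" ([column, row] in pixels, amid what is visible of it).
The state is a dict: "time": time; "qpos": joint angles; "qd": joint speeds; "tau": joint torques, N m; "tcp_pos": TCP position; "eef_rot": TCP orientation; "contact_force": force on the tool from outside, world axes, zero at the start; "wrist_torque": the same for the moment, N m; "width": finger opening in m; "gripper_force": force on a finger pad.
Only numpy, scipy, OpenCV 4.12 (cv2) and the standard library are available. Lean on these libraries where they do the work, as an engineer would, in place of code of your own. Each camera call takes 0.05 s, during which the arm holds its last target. There are 200 camera calls.

TASK

Set the small sample jar down upright in the deep bay of the open aluminium case, lowering it in rather than dropping it and letting go of it before you close the lid. In the other bay, on the raised block, it would stand above the rim. With nothing standing above the rim, close the lid fully and leave the tall jar, the canister and the carton where they are.

Things in the scene. Friction and masses are not known exactly. Their poses are not given: they have to be found in the camera images.
- jar_center (a point): the small jar to pack: dark glass cylinder with a tan label and a flat black cap, 60 mm diameter over its whole height, 88 mm high, about 0.3 kg, standing on the table; this point is its centre (44 mm above its underside), z up along its axis
- case: aluminium case fixed to the table, 150 mm along its x, 230 mm along its y, rim 105 mm above the table, walls and floor 6 mm thick; origin at the centre of its underside. Its +x side carries the hinge, which runs along its y. A divider along its x (4 mm thick, top 60 mm above the table) splits it into two bays at +y and -y, each 138 mm (x) by 107 mm (y), centres 55.5 mm from the middle; one is deep, one has a raised floor, and which is which changes
- pad_top (a point): the floor of the deep bay: centre of the top of a thin black rubber pad 130 x 100 x 3 mm (x, y, z; same axes as the case), 9 mm above the table: the small jar standing here ends 8 mm below the rim
- riser_top (a point): centre of the top of the grey plastic raised block (130 x 100 x 28 mm) fixed in the other bay, 34 mm above the table: a jar standing here would end 17 mm above the rim
- lid (a joint): lid angle, rad: 0 is fully closed (flat on the rim), 1.57 is upright, 2.0 the stop; it starts open, leaning outward (1.75 to 1.95). The stiff hinge (0.40 N m of friction; lid 0.35 kg) keeps the lid at any angle, so it must be pushed all the way down
- lid_hinge (a point): middle of the hinge line, in the case's frame at x = +75 mm, y = 0, z = 105 mm above the table; the lid is a flat plate 156 mm from the hinge to its free edge, 232 mm wide, 8 mm thick (closed: from 105 to 113 mm above the table)
- lid_tab (a point): centre of the black tab in the middle of the lid's free edge, 166 mm from the hinge line; the tab is 60 mm wide, 6 mm thick and reaches 22 mm beyond the plate
- tall_jar: bystander: tall dark jar with a brass-coloured cap, 72 mm diameter, 135 mm high; origin at the centre of its underside
- canister: bystander: white plastic canister, 52 mm diameter, 120 mm high; origin at the centre of its underside
- carton: bystander: closed cardboard carton 160 x 120 x 70 mm; origin at the centre of its underside
Things that resemble listed ones, but are neither listed nor needed, are in the scene too. What is shaped like the part that bears jar_center but blue is not meant.

How it is judged:
On the way:
1. the small jar stands upright on the floor of the deep bay, let go, with the lid still open (x of jar_center in the frame of pad_top between -0.045 and 0.045 m and y of jar_center in the frame of pad_top between -0.03 and 0.03 m and z of jar_center in the frame of pad_top below 0.049 m and angle between jar_center's own z axis and vertical below 0.1 rad and contact force between the fingers and jar below 0.1 N and value of joint lid above 1 rad), for 0.2 s.
At the end, for the whole second after the job is handed in: the small jar stands upright (within 0.1 rad) on the floor of the deep bay, its underside at most 5 mm above the pad, and the lid is closed to within 0.05 rad (x of jar_center in the frame of pad_top between -0.045 and 0.045 m and y of jar_center in the frame of pad_top between -0.03 and 0.03 m and z of jar_center in the frame of pad_top below 0.049 m and angle between jar_center's own z axis and vertical below 0.1 rad and value of joint lid below 0.05 rad); the robot touches nothing.
It fails at once if the small jar is dropped (it moves faster than 0.7 m/s, a fall of about 25 mm, with no finger touching it) (linear speed of jar above 0.7 m/s and contact force between the fingers and jar below 0.05 N).
It fails at once if the tall jar, the canister or the carton is moved more than 40 mm (distance of any of tall_jar, canister, carton from where it was at the start of the episode above 0.04 m).
It also fails if it takes over 51 s, if anything falls off the work surface, if the arm or the gripper's body presses on something with over 40 N, if the wrist force passes 120 N, or if a joint passes its speed limit or range.

## Working session

There is one attempt and no reset: what is moved stays moved. The work goes in short steps, each a Python script; the robot and the scene stay as the last script left them, time stands still between calls to the robot, and variables do not carry over. Pictures are saved under pics/ and viewed, at most 10 in all, crops included, and the job is handed in when it is done.

```bash
mkdir -p pics
cat > h.py <<'E'
import numpy as np, cv2
from station import ctrl, get_state, vision, ticket, models
def cloud(name, depth):
    c=vision.camera_info(name); K=np.array(c["mtx"]); v,u=np.mgrid[:400,:640]
    P=np.dstack([(u-K[0,2])/K[0,0]*depth,(v-K[1,2])/K[1,1]*depth,depth])
    if name=="wrist": raise ValueError
    return (P-np.array(c["t"]).ravel())@np.array(c["R"])   # R^T (P-t)
E
python3 - <<'E'
from h import *
for n in ("scene","side"):
    im,d=vision.grab_frame(n); cv2.imwrite(f"pics/{n}0.png",im); np.save(f"{n}0.npy",d)
    P=cloud(n,d)
    for t in ("jar_center","case","pad_top","riser_top","lid","lid_tab","tall_jar","canister","carton"):
        for r in models.masks_of(n,t)[:3]:
            m=r["mask"]&(d>0)
            if r["p"]<.2 or not m.any(): continue
            q=P[m]; print(n,t,round(r["p"],2),np.round(r["point"]),"med",np.median(q,0).round(3),"lo",np.percentile(q,3,0).round(3),"hi",np.percentile(q,97,0).round(3))
print(get_state()["time"],ctrl.pinch_z,get_state()["eef_rot"])
E
```

```text
scene jar_center 0.85 [408. 146.] med [0.387 0.279 0.08 ] lo [0.349 0.258 0.011] hi [0.401 0.308 0.091]
scene jar_center 0.76 [437. 202.] med [0.595 0.308 0.085] lo [0.56  0.288 0.011] hi [0.612 0.34  0.09 ]
scene jar_center 0.72 [459. 177.] med [0.517 0.396 0.076] lo [0.484 0.376 0.007] hi [0.533 0.428 0.09 ]
scene case 0.64 [315. 192.] med [ 0.532 -0.019  0.086] lo [ 0.4   -0.129  0.008] hi [0.652 0.09  0.253]
scene pad_top 0.85 [318. 184.] med [ 0.451 -0.009  0.009] lo [ 0.412 -0.064  0.005] hi [0.493 0.047 0.013]
scene riser_top 0.79 [329. 210.] med [0.558 0.015 0.034] lo [ 0.52  -0.04   0.029] hi [0.595 0.073 0.038]
scene lid 0.74 [287. 186.] med [ 0.569 -0.098  0.21 ] lo [ 0.446 -0.14   0.117] hi [ 0.658 -0.055  0.272]
scene lid_tab 0.63 [286. 183.] med [ 0.562 -0.099  0.205] lo [ 0.437 -0.14   0.107] hi [ 0.658 -0.056  0.272]
scene tall_jar 0.77 [453. 245.] med [0.732 0.309 0.127] lo [0.692 0.287 0.01 ] hi [0.753 0.349 0.137]
scene canister 0.79 [385. 268.] med [0.776 0.13  0.106] lo [0.742 0.112 0.   ] hi [0.791 0.16  0.122]
scene canister 0.57 [316. 184.] med [ 0.452 -0.009 
[... 888 characters left out ...]
 lid_tab 0.59 [342. 183.] med [ 0.538 -0.105  0.199] lo [ 0.434 -0.141  0.113] hi [ 0.652 -0.062  0.268]
side lid_tab 0.23 [363. 141.] med [0.752 0.123 0.083] lo [0.739 0.112 0.012] hi [0.78  0.15  0.124]
side tall_jar 0.95 [329. 119.] med [0.707 0.301 0.093] lo [0.683 0.288 0.01 ] hi [0.744 0.345 0.14 ]
side canister 0.91 [363. 142.] med [0.754 0.124 0.083] lo [0.74  0.112 0.012] hi [0.784 0.156 0.124]
side carton 0.88 [337. 318.] med [ 0.352 -0.429  0.07 ] lo [ 0.276 -0.492  0.01 ] hi [ 0.441 -0.355  0.075]
side carton 0.25 [344. 185.] med [ 0.535 -0.104  0.194] lo [ 0.432 -0.141  0.093] hi [ 0.652 -0.05   0.267]
1.0 -0.0187 [-1.37983777e-05  1.57238889e-01  9.87560596e-01  6.89473203e-06]
```

Run:
```python
import cv2
im=cv2.imread("pics/scene0.png"); cv2.imwrite("pics/crop_jars.png",cv2.resize(im[110:240,370:500],None,fx=4,fy=4,interpolation=cv2.INTER_CUBIC))
```

```text
(no output)
```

View pics/scene0.png

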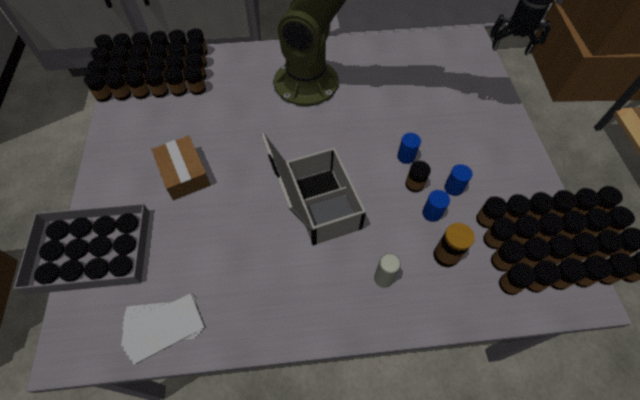

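View pics/crop_jars.png

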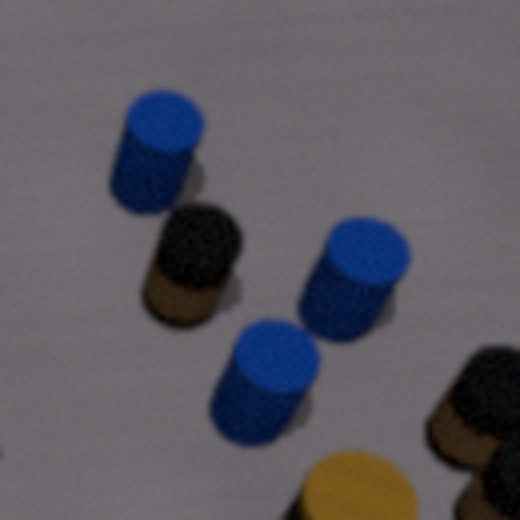

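The candidates for the small jar are the blue cylinders at (408,146), (459,177) and (437,202), the black-capped dark jar with a tan label at (418,176), the tall jar with a brass-coloured cap at (455,245), and the black-capped jars in the arrays and tray (far left and right). By the description it is the lone jar at (418,176), and the crop confirms the black cap and tan label. The case is at about (320,195): the black pad is in the near bay at (318,184), the grey riser is in the far bay, and the lid leans out to the left.

Run:
```python
from h import *
from scipy.optimize import minimize, least_squares
D={n:np.load(f"{n}0.npy") for n in("scene","side")}
I={n:cv2.imread(f"pics/{n}0.png") for n in D}
Q={n:cloud(n,D[n])[D[n]>0] for n in D}
C={n:I[n][D[n]>0] for n in D}
for n in D:
    q=Q[n]; dark=C[n].max(1)<70
    m=(q[:,2]>.080)&(q[:,2]<.096)&(np.hypot(q[:,0]-.48,q[:,1]-.28)<.09)&dark
    xy=q[m,:2]; 
    (c,r)=cv2.minEnclosingCircle(xy.astype(np.float32)); print(n,"jar",m.sum(),xy.mean(0).round(4),np.round(c,4),round(r,4),"z",np.median(q[m,2]).round(4))
    for nm,g in (("blueA",(.375,.28)),("blueB",(.507,.40)),("blueC",(.585,.311))):
        m=(q[:,2]>.078)&(q[:,2]<.098)&(np.hypot(q[:,0]-g[0],q[:,1]-g[1])<.05)&~dark
        print(nm,np.round(cv2.minEnclosingCircle(q[m,:2].astype(np.float32))[0],3), m.sum())
q=np.vstack(list(Q.values()))
m=(abs(q[:,2]-.105)<.004)&(q[:,0]>.36)&(q[:,0]<.70)&(abs(q[:,1])<.17)
xy=q[m,:2]; print("rim n",m.sum(),cv2.minAreaRect(xy.astype(np.float32)))
def cost(p):   # distance of rim points to mid-wall rectangle 144x224
    c,s=np.cos(p[2]),np.sin(p[2]); d=xy-p[:2]; x=abs(d@[c,s]); y=abs(d@[-s,c])
    e=np.where((x<.072)&(y<.112),np.minimum(.072-x,.112-y),np.hypot(np.maximum(x-.072,0),np.maximum(y-.112,0)))
    return np.minimum(e,.012).sum()
best=min((minimize(cost,[.51+a,.0+b,t],method="Nelder-Mead",options=dict(xatol=1e-5,fatol=1e-6,maxiter=2000)) for a in(-.01,.01) for b in(-.01,.01) for t in np.radians([-80,-70,-60,-100])),key=lambda r:r.fun)
p=best.x; print("case",p.round(4),"deg",np.degrees(p[2]).round(2),"mean err",best.fun/len(xy))
c,s=np.cos(p[2]),np.sin(p[2]); ex=np.array([c,s]);ey=np.array([-s,c])
for sg in(1,-1): print("bay",sg,(p[:2]+sg*.0555*ey).round(4))
d=q[:,:2]-p[:2]; lx=d@ex; ly=d@ey
m=(lx>.076)&(lx<.17)&(abs(ly)<.11)&(q[:,2]>.125)&(q[:,2]<.30)
A=np.c_[lx[m],q[m,2]]; v=np.linalg.svd(A-A.mean(0),full_matrices=False)[2][0]; v*=np.sign(v[1])
print("lid angle",np.arctan2(v[1],-v[0]),A.mean(0));
```

```text
scene jar 300 [0.4799 0.2874] [0.4504 0.2837] 0.0588 z 0.0872
blueA [0.372 0.285] 257
blueB [0.502 0.405] 299
blueC [0.584 0.318] 333
side jar 174 [0.4786 0.2882] [0.5031 0.2924] 0.0563 z 0.0895
blueA [0.37  0.287] 187
blueB [0.504 0.407] 161
blueC [0.583 0.321] 163
rim n 895 ((0.5190989971160889, 0.0022545531392097473), (0.23594284057617188, 0.16337096691131592), 13.908733367919922)
case [ 0.5189  0.0028 -1.3286] deg -76.12 mean err 0.0023929651389204493
bay 1 [0.5728 0.0161]
bay -1 [ 0.4651 -0.0105]
lid angle 1.8929184045156218 [0.11157108 0.20794911]
```

```bash
cat >> h.py <<'E'
CX=np.array([.5189,.0028]); TH=-1.3286
ex=np.array([np.cos(TH),np.sin(TH)]); ey=np.array([-ex[1],ex[0]])
def quat(a):  # tool down, tool y along world yaw a
    from scipy.spatial.transform import Rotation as R
    y=np.array([np.cos(a),np.sin(a),0]); z=np.array([0,0,-1.]); x=np.cross(y,z)
    q=R.from_matrix(np.c_[x,y,z]).as_quat(); return q[[3,0,1,2]]
def W(x,y,z): return [*(CX+x*ex+y*ey),z]   # case frame -> world
E
python3 - <<'E'
from h import *
print(np.array(vision.camera_info("wrist")["hand_eye"]).round(3))
for a in (TH,TH+np.pi):
    print([None if (j:=ctrl.ik(p,quat(a))) is None else np.round(j,2) for p in ([.4795,.288,.2],[.4795,.288,.043],W(0,-.0555,.053),W(.19,0,.36),W(-.05,0,.11))])
E
```

```text
[[ 0.001 -0.951 -0.308  0.081]
 [ 1.     0.001  0.     0.   ]
 [ 0.    -0.308  0.951 -0.143]
 [ 0.     0.     0.     1.   ]]
[array([-0.88,  0.46,  0.44,  1.73, -0.23,  1.  , -1.68]), array([-0.8 ,  0.65,  0.35,  1.9 , -0.35,  0.65, -1.57]), array([-0.29,  0.54,  0.38,  2.14, -0.39,  0.53, -0.95]), array([-0.14,  0.45,  0.69,  1.36, -0.28,  1.44, -0.79]), array([-0.46,  0.51,  0.46,  1.97, -0.33,  0.73, -1.13])]
[array([-0.38,  0.44, -0.3 ,  1.72,  0.15,  1.  ,  1.07]), array([-0.4 ,  0.63, -0.29,  1.9 ,  0.28,  0.65,  0.95]), array([ 0.09,  0.51, -0.18,  2.13,  0.18,  0.51,  1.59]), array([-0.01,  0.41,  0.46,  1.35, -0.18,  1.42,  2.25]), array([-0.02,  0.47, -0.19,  1.96,  0.13,  0.72,  1.53])]
```

Run:
```python
from h import *
from scipy.spatial.transform import Rotation as R
q=quat(TH+np.pi)
ctrl.ungrasp(); ctrl.movep([.4795,.288,.2],q)
s=get_state(); im,d=vision.grab_frame("wrist"); cv2.imwrite("pics/w1.png",im)
c=vision.camera_info("wrist"); K=np.array(c["mtx"]); v,u=np.mgrid[:400,:640]
P=np.dstack([(u-K[0,2])/K[0,0]*d,(v-K[1,2])/K[1,1]*d,d])
H=np.array(c["hand_eye"]); w=s["eef_rot"]; Rt=R.from_quat([w[1],w[2],w[3],w[0]])
X=Rt.apply((P@H[:3,:3].T+H[:3,3]).reshape(-1,3))+s["tcp_pos"]
X=X.reshape(400,640,3)
m=(d>0)&(abs(X[...,2]-.088)<.006)&(np.hypot(X[...,0]-.48,X[...,1]-.288)<.06)
xy=X[m][:,:2]; print(s["time"],s["tcp_pos"],s["width"],m.sum(),xy.mean(0),cv2.minEnclosingCircle(xy.astype(np.float32)),np.median(X[m][:,2]))
```

```text
2.7667 [0.47898274 0.28926281 0.20016688] 0.08526880371118833 3140 [0.47467953 0.29058508] ((0.47595733404159546, 0.2909652590751648), 0.02992994897067547) 0.08790209872997115
```

View pics/w1.png

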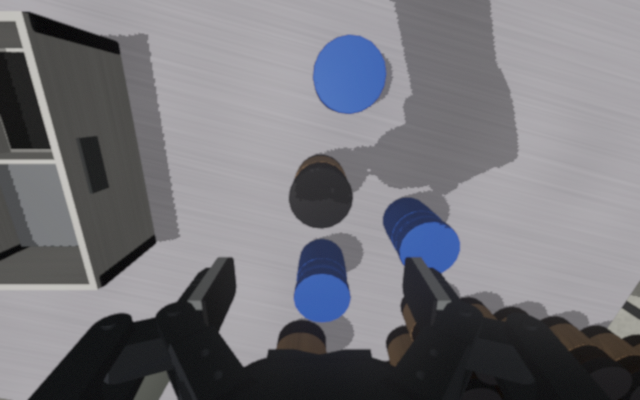

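The wrist view shows the black-capped jar at (322,190) with the three blue cylinders around it, and both fingers have a free way down. The circle fit gives a 29.9 mm radius and an 88 mm top, with the centre at (0.476, 0.291). Next is the grasp.

Run:
```python
from h import *
f=lambda t:(lambda s:print(t,round(s["time"],2),np.round(s["tcp_pos"],4),"w",round(s["width"],4),"g",round(float(np.max(s["gripper_force"])),1),"F",np.round(s["contact_force"],1)))(get_state())
ctrl.movel([.476,.291,.2]); ctrl.movel([.476,.291,.043],max_speed=.12); f("down")
ctrl.close_gripper(force=40); f("closed")
ctrl.movel([.476,.291,.185],max_speed=.12); f("lift")
p=W(0,-.0555,.185); ctrl.movel(p,max_speed=.15); f("over"); 
im,d=vision.grab_frame("side"); cv2.imwrite("pics/s1.png",cv2.resize(im[60:280,180:480],None,fx=2.5,fy=2.5))
```

```text
down 4.53 [0.4764 0.2913 0.0436] w 0.0851 g 0.0 F [ 0.2 -0.6  1. ]
closed 4.88 [0.4764 0.291  0.0437] w 0.0594 g 42.0 F [-1.  -1.5  5.6]
lift 6.22 [0.4756 0.2907 0.1842] w 0.0592 g 43.8 F [ 0.3 -0.2 -2.9]
over 8.38 [ 0.4651 -0.0098  0.185 ] w 0.0592 g 43.8 F [-0.1 -0.2 -4.2]
```

View pics/s1.png

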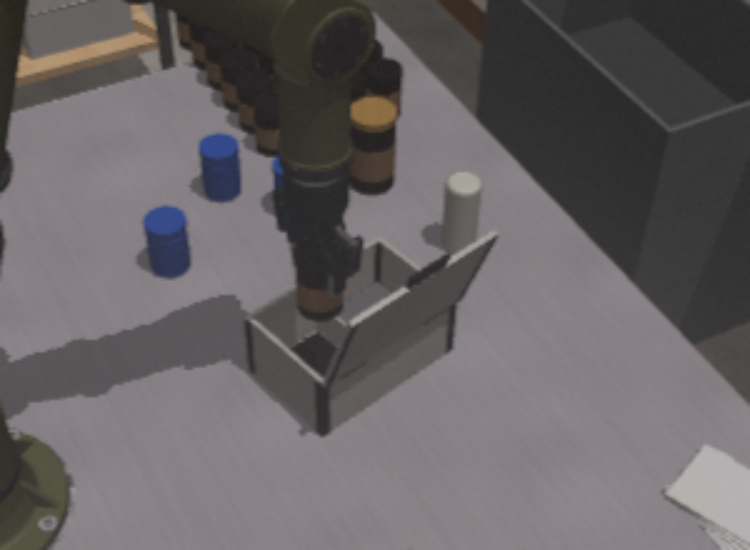

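The jar hangs at about (320,295) in this crop, over the near bay with the black pad, and the lid is clear. I'll lower it and let go.

Run:
```python
from h import *
f=lambda t:(lambda s:print(t,round(s["time"],2),np.round(s["tcp_pos"],4),"w",round(s["width"],4),"g",round(float(np.max(s["gripper_force"])),1),"F",np.round(s["contact_force"],1)))(get_state())
ctrl.movel(W(0,-.0555,.070),max_speed=.1); f("in")
ctrl.movel(W(0,-.0555,.056),max_speed=.05); f("near")
for z in np.arange(.055,.0495,-.001):
    ctrl.movel(W(0,-.0555,z),max_speed=.03); s=get_state()
    if s["contact_force"][2]>1: break
f("touch"); ctrl.ungrasp(); f("open"); ctrl.pause(.3)
ctrl.movel(W(0,-.0555,.2),max_speed=.12); f("up")
im,d=vision.grab_frame("wrist"); cv2.imwrite("pics/w2.png",im)
```

```text
in 9.72 [ 0.4654 -0.0105  0.0705] w 0.0588 g 43.8 F [-0.1  0.  -3.3]
near 10.16 [ 0.4647 -0.0105  0.0556] w 0.0593 g 43.8 F [ 0.2 -1.  -3.2]
touch 11.16 [ 0.4652 -0.0105  0.0527] w 0.0592 g 44.4 F [-2.3 -0.1  6.5]
open 11.54 [ 0.4652 -0.0105  0.052 ] w 0.0853 g 0.0 F [-0.4 -0.2  0.3]
up 13.22 [ 0.4646 -0.0105  0.1994] w 0.0853 g 0.0 F [-0.3  0.7 -0.4]
```

View pics/w2.png

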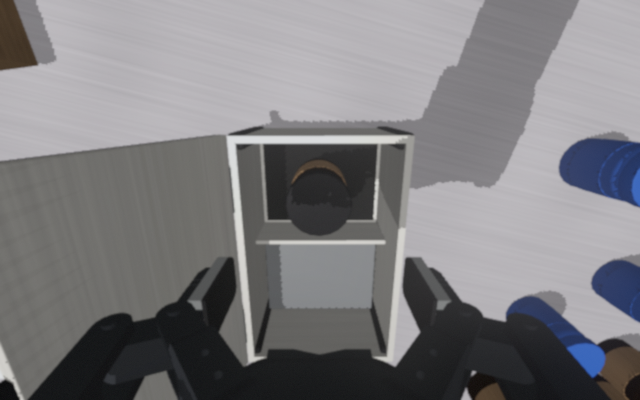

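The jar stands upright at (318,200) in the deep bay, clear of the divider and the walls. Next I close the lid with shut fingers, pushing on its outer face.

Run:
```python
from h import *
F0=None
def f(t):
    s=get_state(); print(t,round(s["time"],2),np.round(s["tcp_pos"],4),"F",np.round(s["contact_force"],1)); return np.linalg.norm(s["contact_force"])
ctrl.movel(W(0,-.0555,.36),max_speed=.2); ctrl.close_gripper(force=40)
ctrl.movel(W(.19,0,.36),max_speed=.2); ctrl.movel(W(.19,0,.23),max_speed=.12); f("beside")
a=.015; r=.14
path=[(.16,.23),(.13,.23)]
for th in np.radians([88,75,62,50,40,30,22,15]):
    path.append((.075-r*np.cos(th)+.008*np.sin(th)+a,.105+r*np.sin(th)+.008*np.cos(th)))
for x,z in path:
    ctrl.movel(W(x,0,z),max_speed=.08)
    if f((round(x,3),round(z,3)))>25: print("STOP"); break
im,d=vision.grab_frame("side"); cv2.imwrite("pics/s2.png",cv2.resize(im[60:280,180:480],None,fx=2.5,fy=2.5))
```

```text
beside 17.37 [ 0.5649 -0.1817  0.2308] F [0.5 0.1 0.1]
(0.16, 0.23) 17.89 [ 0.5573 -0.1521  0.2303] F [ 0.6 -0.5  0.4]
(0.13, 0.23) 18.42 [ 0.5514 -0.1276  0.236 ] F [-10.2  -9.3  38.3]
STOP
```

View pics/s2.png

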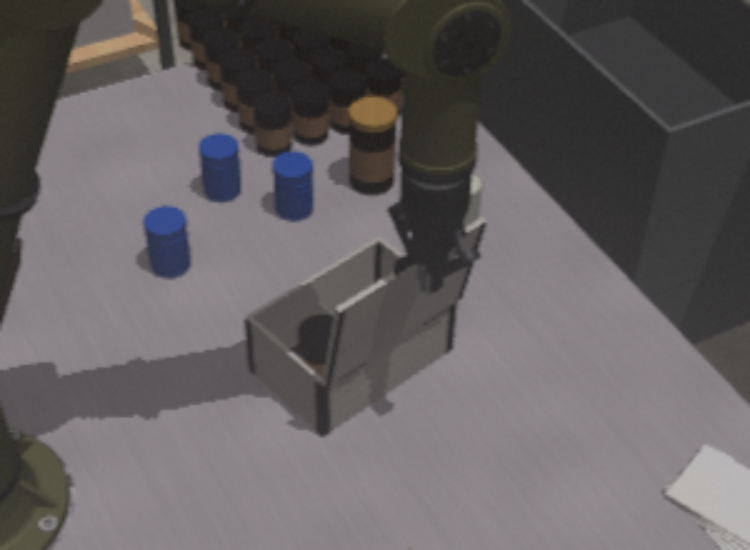

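The lid has swung to nearly upright, and its tab at about (430,265) caught under the gripper's knuckles. I'll back out, come in with the tip higher so only the fingertips touch, and go on.

Run:
```python
from h import *
def f(t):
    s=get_state(); print(t,round(s["time"],2),np.round(s["tcp_pos"],4),"F",np.round(s["contact_force"],1)); return np.linalg.norm(s["contact_force"])
ctrl.movel(W(.165,0,.232),max_speed=.08); f("back"); ctrl.movel(W(.165,0,.262),max_speed=.1); f("up")
a=.015; path=[(.13,.262),(.112,.262)]
for th,r in zip(np.radians([88,80,72,62,50,40,30,22,15]),[.155,.155,.152,.15,.147,.144,.14,.14,.14]):
    path.append((.075-r*np.cos(th)+.008*np.sin(th)+a,.105+r*np.sin(th)+.008*np.cos(th)))
for x,z in path:
    ctrl.movel(W(x,0,z),max_speed=.08)
    if f((round(x,3),round(z,3)))>25: print("STOP"); break
im,d=vision.grab_frame("side"); cv2.imwrite("pics/s3.png",cv2.resize(im[60:280,180:480],None,fx=2.5,fy=2.5))
```

```text
back 19.06 [ 0.5583 -0.1568  0.2313] F [ 1.1 -0.1 -0.5]
up 19.51 [ 0.5585 -0.1569  0.2619] F [ 0.5 -0.3  0.4]
(0.13, 0.262) 20.09 [ 0.5501 -0.1229  0.2621] F [ 0.2 -0.2 -0.3]
(0.112, 0.262) 20.47 [ 0.5456 -0.1051  0.262 ] F [0.2 0.3 0.2]
(np.float64(0.093), np.float64(0.26)) 20.86 [ 0.5409 -0.0859  0.2601] F [ 1.  -0.3  0.3]
(np.float64(0.071), np.float64(0.259)) 21.27 [ 0.5358 -0.065   0.259 ] F [-0.7  0.2 -0.8]
(np.float64(0.051), np.float64(0.252)) 21.69 [ 0.5307 -0.0454  0.2518] F [ 0.5 -0.1  0.4]
(np.float64(0.027), np.float64(0.241)) 22.17 [ 0.5249 -0.0228  0.2409] F [-0.3  0.1 -0.5]
(np.float64(0.002), np.float64(0.223)) 22.71 [0.5189 0.0016 0.2224] F [ 0.1 -0.6 -1. ]
(np.float64(-0.015), np.float64(0.204)) 23.18 [0.5148 0.0178 0.2032] F [0.2 0.9 0.2]
(np.float64(-0.027), np.float64(0.182)) 23.63 [0.5121 0.0292 0.1817] F [-0.8 -0.2  1.1]
(np.float64(-0.037), np.float64(0.165)) 24.02 [0.5098 0.0386 0.1647] F [-0.3 -0.3 -0.3]
(np.float64(-0.043), np.float64(0.149)) 24.39 [0.5084 0.0446 0.1489] F [-0.3  0.1  0.4]
```

View pics/s3.png

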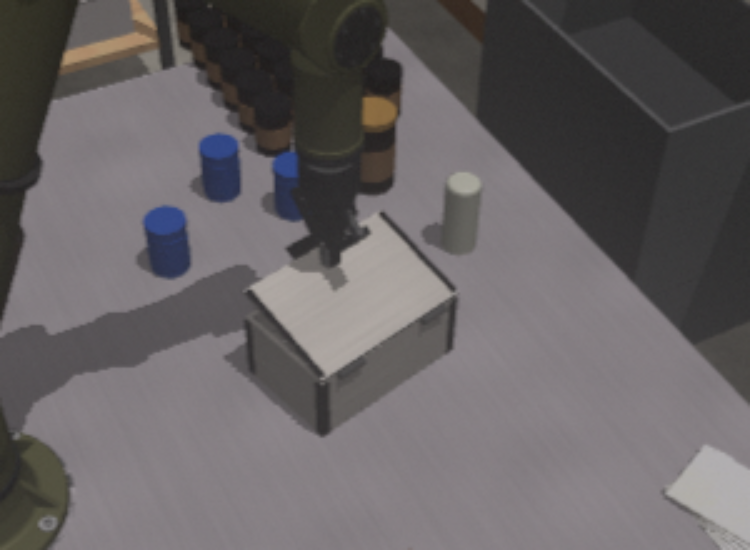

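The lid has folded down to roughly 15°, with the fingertips on its outer face near the free edge at (335,258). Now I press it shut.

Run:
```python
from h import *
def f(t):
    s=get_state(); print(t,round(s["time"],2),np.round(s["tcp_pos"],4),"F",np.round(s["contact_force"],1)); return s["contact_force"][2]
ctrl.movel(W(-.048,0,.130),max_speed=.06); f("a"); ctrl.movel(W(-.05,0,.118),max_speed=.04); f("b")
for z in np.arange(.116,.105,-.001):
    ctrl.movel(W(-.05,0,z),max_speed=.03); ctrl.pause(.1)
    if get_state()["contact_force"][2]>12: break
f("press"); ctrl.movel(W(-.05,0,.3),max_speed=.15); ctrl.movel([.42,.30,.35],max_speed=.2); f("away")
P=[]
for n in("scene","side"):
    im,d=vision.grab_frame(n); P.append(cloud(n,d)[d>0])
    if n=="side": cv2.imwrite("pics/s4.png",cv2.resize(im[60:280,180:480],None,fx=2.5,fy=2.5))
q=np.vstack(P); e=q[:,:2]-CX; lx=e@ex; ly=e@ey
m=(abs(lx)<.07)&(abs(ly)<.11)&(q[:,2]<.2)&(q[:,2]>.09)
print("lid slope,z0",np.polyfit(lx[m],q[m,2],1),m.sum())
```

```text
a 24.92 [0.507  0.0494 0.1295] F [1.  0.  0.8]
b 25.37 [0.5067 0.0514 0.1177] F [0.6 0.9 0.2]
press 27.12 [0.507  0.0513 0.113 ] F [-3.7 -1.1 14. ]
away 30.01 [0.4205 0.2989 0.3498] F [-0.6 -0.  -0.1]
lid slope,z0 [-0.00235759  0.11326118] 5577
```

View pics/s4.png

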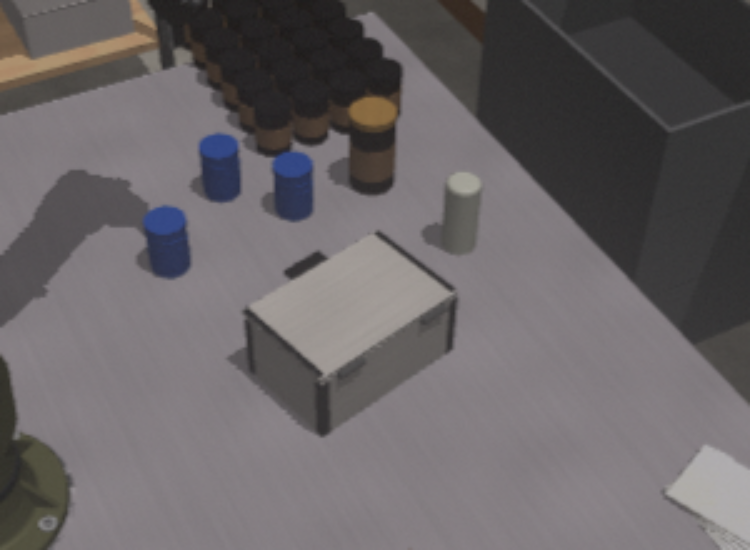

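The lid lies flat: its slope is 0.002 and its top is at 113 mm, which matches fully closed. The bystanders look unmoved and the arm is clear, so I'll hand in.

```bash
python3 -c "
from station import ticket
print(ticket.close_job())"
```

```text
the job is handed in; nothing more can be done
None
```

The small jar was lowered upright into the deep bay and let go, then the lid was pressed fully shut (measured flat to about 0.002 rad), the tall jar and canister look unmoved in the last picture (the carton was out of that view, and the arm never went near it), and the job was handed in at about 30 s; no verdict was returned.

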